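# Find the socket for the spindle nut

## Task

Make the spindle moulder safe for a cutter change: push the stop button right in and let it come up again, then the spindle-lock button likewise, and do not press start. Then try the sockets on the nut of the spindle in the table opening until you have the one that fits, which is the smallest that goes fully down over it, and stand those that do not fit back upright on the rubber mat. Finish still gripping the right socket, upright and fully home on the nut, with the other two standing on the mat and the spacer ring, spanner and push block left where they lie.

Things in the scene. Friction and masses are not known exactly. Their poses are not given: they have to be found in the camera images.
- throat: round opening in the grey machine table, with flush steel rings, 184 mm across; origin: its centre at table height, on the axis of the spindle in use. Fixed to it, the two fence halves: wooden faces 82 mm high, 35 to 55 mm from the centre in its +x, from 65 to 265 mm to either side in y; their carriers and clamp feet reach 140 mm in +x.
- spindle_a: fixed upright moulder spindle, does not turn; one of three alike but for the nut's size. One stands in throat, two are spares parked in holes at the table's left; which is where changes. Origin: axis at table height; x square to a flat of the nut. Shoulder 72 mm diameter to height 12, cutter block 100 mm to 52, rings 50 mm to 92, washer 47 mm to 96, hex nut to 114, thread 15 mm to 120.
- spindle_b: as spindle_a, another nut. The nuts' sizes are not given: each is fitted by exactly one of the three sockets. The nut's top corners are bevelled over the last 2.5 mm. With a socket fully home, its mouth rests on the washer, at height 96 mm; a socket too small stops with its mouth at 108 mm or higher; one too large also goes right down, but sits loose.
- spindle_c: as spindle_a, another nut
- mat: fixed black rubber mat 240 x 110 mm, 3 mm thick, flat on the table; origin: centre of its underside, x along its length. The three sockets stand in a row along it, about 70 mm apart, in any order.
- socket_small: smallest of three deep impact sockets of bright steel, standing mouth down on the mat: plain cylinder, 34 mm diameter, 75 mm tall. Origin: centre of the mouth (underside), z up along the axis. From the mouth a twelve-point bore runs 30 mm deep, bevelled 3 mm high and 1.5 mm wide at its edge. On top a 13 mm square hole, 15 mm deep, its sides square to x and y.
- socket_middle: as socket_small but 38 mm diameter. The bore of any socket meets a nut when socket yaw = spindle yaw + a multiple of 30 degrees (up to 3 degrees off is fine); a fitting bore is 1.5 mm wider than its nut across the flats, and the bevels lead in sideways errors of 1 mm. Sizes are not marked. About 0.3 kg each.
- socket_large: as socket_small but 42 mm diameter
- stop_button (a joint): travel of the stop button in m: 0 up, 0.006 fully in. All three buttons start to move at 1.5 N, are fully in at 5 N, and spring back up when let go.
- lock_button (a joint): travel of the spindle-lock button in m: 0 up, 0.006 fully in
- start_button (a joint): travel of the start button in m: 0 up, 0.006 fully in
- stop_button_top (a point): centre of the top of the stop button: black mushroom head, 40 mm diameter, its top 24 mm above the push-button station, a fixed flat grey metal box 180 x 76 x 60 mm lying on the table. The stop button is the middle one. x runs along the box, from the start to the lock button; the buttons are 55 mm apart and go straight down.
- lock_button_top (a point): centre of the top of the spindle-lock button: small plain black button, 23 mm diameter, standing 15 mm above the station's box near its +x end, no collar around it
- start_button_top (a point): centre of the top of the start button: black, 23 mm diameter, sunk 1 mm below the rim of an aluminium collar of 37 mm outside diameter, near the -x end of the station. Must not be pressed.
- spacer_ring: loose steel spacer ring, 50 mm outside, 30 mm bore, 12 mm high, on the table at the left end of the fence; origin: centre of its underside. Not needed.
- open_spanner: loose steel double open-ended spanner, 265 mm long, 9 mm thick, on the table in front of the spindle; origin: its middle, underneath; x along it. Not needed.
- push_block: loose wooden push block 90 x 180 mm with a raised grip bar, 82 mm high in all, on the table at the right end of the fence; origin: centre of its underside, y along its length. Not needed.
Not all that is in view belongs to the job. Leave any red look-alike of the part that bears stop_button alone.

How it is judged:
By the outcome, as a careful person would: the job done as asked, in the order asked, and still so for the second after the job is handed in, while the arm keeps its last pose, push and grip.
It also fails if it takes over 72 s, if anything falls off the work surface, if the arm or the gripper's body presses on something with over 40 N, if the wrist force passes 120 N, or if a joint passes its speed limit or range.

## Robot

A 7-joint arm with a two-finger parallel gripper is mounted at the origin on the work surface. World frame = base frame: x ahead of the robot, y to its left, z up, the work surface at z = 0. Lengths are in m, angles in degrees, forces in N, time in s.
With the tool pointing down it reaches from about 0.4 to 0.925 m from the base axis. Payload 5.6 kg.
Tool frame: the origin (TCP) lies midway between the tips of the shut fingers; the grasp point (between the pads) lies r.grasp_offset behind it (r.grasp_offset is the distance from the TCP to the grasp point, in m); z points along the fingers, y is the line along which they close (so a half turn about z gives the same grasp; the last joint's range is limited). The gripper opens to 85 mm and grips with 20 to 120 N. Pads are 22 mm wide; open, the fingers measure 114 mm over their backs; the gripper's body (76 mm by 85 mm) begins 54 mm behind the grasp point. The pads swing forward as they close: fully open they stand 13 mm farther back than shut.
Start: joints at [-67.895, 26.786, -0.665, 91.828, 0.344, 61.387, -3.226], TCP at [0.27, 0.591, 0.231] pointing down, gripper open.
Joint ranges: [-144.91, 144.91], [-17.63, 115.5], [-89.93, 88.59], [15.96, 139.68], [-74.01, 254.01], [8.47, 105.57], [-167.45, 167.45]. Speed limits (degrees/s): [147.25, 147.25, 180, 180, 180, 180, 180].

## Interface

Orientations are given as a 3x3 rotation matrix whose columns are the frame's x, y, z axes.
In Python, from rig import monitor, viewer, ticket, r gives the robot as it stands.
- The arm moves only by the tool send_rows, never from a script. Its argument "steps" is a list of rows, each a list of 3 entries, a list of its own where there are three numbers: the finger opening in mm, from 0 to 85.4, then the shift along the tool's x, y, z normalised to -1 to 1, where 1 is 0.25 m, then the turn about the tool's z normalised to -1 to 1, where 1 is 0.12 rad. A call has 1 to 20 rows; each row shifts and turns the commanded pose from where the row before left it, along the tool's axes as they then stand; what a row does not reach is not made up. A row lasts 1/10 s, in which the tool goes at most 50 mm and 8.59 degrees, less where a joint would pass 70% of its speed; a pose out of reach is approached as far as the arm can. A call with a number of a shift or a turn outside -1 to 1 is refused whole. A call with a gripper value outside its range is refused whole. The fingers move at their own pace and stop on an object; "newtons" is the grip in N (left out, the last holds). Time passes only in rows, so rows that do not move let the fingers close. It gives the time, the measured TCP pose, the force, the opening and the grip force at its end, in the units of the state.
- monitor.get_obs(): the state, without advancing time (a new reading comes with each control period).
- viewer.grab_frame(name): name is "scene" or "side" or "wrist"; returns the picture (480x640x3 uint8, blue, green, red); there is no depth.
- viewer.camera_info(name): a dict with "vertical_fov" (degrees; the focal length in pixels is half the picture's height over the tangent of half this angle, whatever the lens; pixels are square), "cx", "cy" (the principal point, pixels), "R" (3x3) and "t" (3): a world point X has camera coordinates R X + t. Camera axes: x right, y down, z forward; pixel columns grow to the right and rows downward; lengths in m; the calibration is good to about 2 mm. A picture is of the moment at which its call begins: read the wrist's pose just before it. camera_info takes no time and is no camera call; for the wrist camera it gives the pose at the moment of the call.
- ticket.hand_in(): hands the job in; it is judged then, once.
The state is a dict: "time_s": time; "qpos": joint angles; "dq": joint speeds; "effort": joint torques, N m; "tool_pos": TCP position; "tcp_rot": TCP orientation; "force": force on the tool from outside, world axes, zero at the start; "ft_torque": the same for the moment, N m; "finger_gap": opening from 0.0 (shut) to 1.0 (fully open); "finger_force": force on a finger pad.
Only numpy, scipy, OpenCV 4.12 (cv2) and the standard library are available. Lean on these libraries where they do the work, as an engineer would, in place of code of your own. Each camera call takes 0.05 s, during which the arm holds its last target. There are 200 camera calls.

## Working session

There is one attempt and no reset: what is moved stays moved. The work goes in short steps, Python scripts to look and compute and a tool call to move; the robot and the scene stay as the last step left them, time stands still between calls to the robot, and variables do not carry over. Pictures are saved under pics/ and viewed, at most 10 in all, crops included, and the job is handed in when it is done.

Besides the shell and the picture viewer there is one more tool, called as name(argument=value, ...), one argument or row to a line, values as JSON. send_rows: Moves the arm, as the interface text tells. Its arguments: {"type":"object","properties":{"steps":{"type":"array","items":{"type":"array"}},"newtons":{"type":"number"}},"required":["steps"]}

```bash
ls; mkdir -p pics; python3 - <<'E'
from rig import monitor, viewer, ticket, r
import cv2
o=monitor.get_obs(); print(o['time_s'],o['tool_pos'],o['tcp_rot'],o['finger_gap'],r.grasp_offset)
for n in ['scene','side','wrist']:
    print(n,viewer.camera_info(n)); cv2.imwrite(f'pics/{n}0.png',viewer.grab_frame(n))
E
```

```text
pics
0.0 [0.27008064 0.59061424 0.23031727] [[-9.09426221e-01  4.15864822e-01 -6.31307688e-04]
 [ 4.15865283e-01  9.09424679e-01 -1.67919195e-03]
 [-1.24190071e-04 -1.78964014e-03 -9.99998391e-01]] 0.9962740427625193 0.0187
scene {'vertical_fov': 54.57208955242412, 'cx': 322.83195515916844, 'cy': 245.09922308824252, 'R': array([[ 0.02795734,  0.99954059, -0.01170466],
       [ 0.84457251, -0.02988311, -0.53460665],
       [-0.53471082,  0.00506074, -0.84501996]]), 't': array([-0.0881623 , -0.43850223,  1.62247654])}
side {'vertical_fov': 48.35087371813084, 'cx': 314.1085346187551, 'cy': 244.94507095656144, 'R': array([[ 0.76484068, -0.64390438, -0.02014652],
       [-0.47909266, -0.54761096, -0.68599742],
       [ 0.43068429,  0.53433078, -0.727325  ]]), 't': array([-0.39133152,  0.36817339,  1.06688388])}
wrist {'vertical_fov': 66.41798334731469, 'cx': 325.306796110908, 'cy': 242.76003095371388, 'R': array([[ 0.41593556,  0.90939129, -0.00225627],
       [ 0.87399137, -0.39905642,  0.27729597],
       [ 0.25127016, -0.11730922, -0.9607819 ]]), 't': array([-0.64865251, -0.03593442,  0.37966906])}
```

View pics/scene0.png

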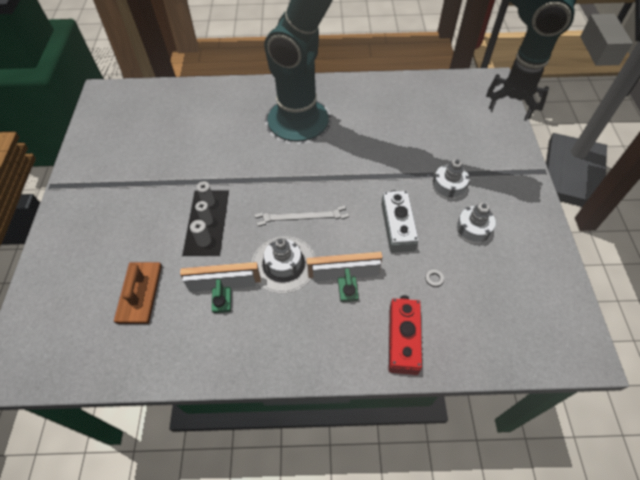

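View pics/side0.png

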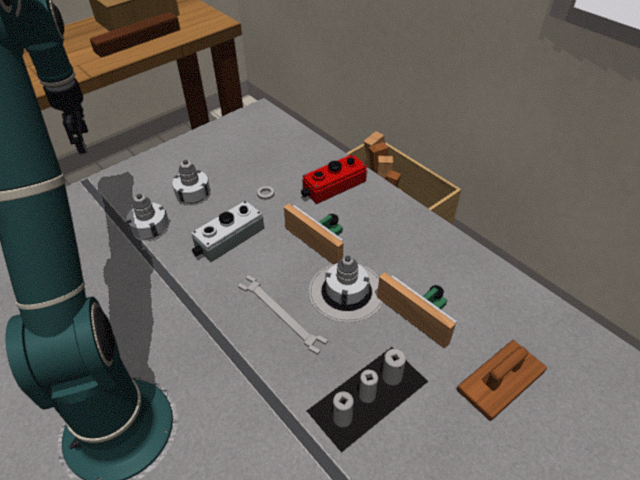

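Scene: grey station with buttons at about (397,198), (401,212), (404,230); sockets at (204,188), (202,205), (200,228); spindle in the throat at (281,242); red station is the decoy. Side view agrees. I'll enlarge next.

```bash
cat > h.py <<'E'
import numpy as np, cv2
from rig import monitor, viewer, ticket, r
def K(ci): 
    f=240/np.tan(np.radians(ci['vertical_fov']/2)); return np.array([[f,0,ci['cx']],[0,f,ci['cy']],[0,0,1]])
def pt(ci,u,v,z):
    d=ci['R'].T@np.linalg.inv(K(ci))@[u,v,1]; c=-ci['R'].T@ci['t']; return c+d*(z-c[2])/d[2]
def px(ci,X):
    p=K(ci)@(ci['R']@np.array(X,float)+ci['t']); return p[:2]/p[2]
def tri(obs): # [(ci,u,v)]
    A=[];b=[]
    for ci,u,v in obs:
        d=ci['R'].T@np.linalg.inv(K(ci))@[u,v,1]; d/=np.linalg.norm(d); c=-ci['R'].T@ci['t']; P=np.eye(3)-np.outer(d,d); A.append(P); b.append(P@c)
    return np.linalg.lstsq(np.vstack(A),np.hstack(b),rcond=None)[0]
E
python3 - <<'E'
from h import *
s=viewer.camera_info('scene'); d=viewer.camera_info('side')
for n,u,v,u2,v2,z in [('start',397,198,210,231,.074),('stop',401,212,226,217,.084),('lock',404,230,243,210,.075),('s1',204,187,343,397,.078),('s2',202,206,369,374,.078),('s3',200,227,395,354,.078),('spin',280.5,240,347,258,.12),('spA',456,162,141,196,.12),('spB',483,206,187,163,.12)]:
    print(n,pt(s,u,v,z).round(3),pt(d,u2,v2,z).round(3),tri([(s,u,v),(d,u2,v2)]).round(3))
a=cv2.imread('pics/scene0.png');b=cv2.imread('pics/side0.png')
c=lambda i,x,y,w,h:cv2.resize(i[y:y+h,x:x+w],(400,300),interpolation=cv2.INTER_CUBIC)
cv2.imwrite('pics/c1.png',np.vstack([np.hstack([c(a,180,175,80,60+20)[:300],c(b,315,335,120,90)]),np.hstack([c(a,365,180,80,60+20)[:300],c(b,185,190,100,75)])]))
E
```

```text
start [0.416 0.291 0.074] [0.411 0.284 0.074] [0.413 0.291 0.069]
stop [0.473 0.294 0.084] [0.465 0.29  0.084] [0.468 0.296 0.077]
lock [0.528 0.297 0.075] [0.517 0.292 0.075] [0.522 0.3   0.066]
s1 [ 0.357 -0.269  0.078] [ 0.359 -0.27   0.078] [ 0.358 -0.269  0.079]
s2 [ 0.427 -0.268  0.078] [ 0.431 -0.267  0.078] [ 0.429 -0.267  0.081]
s3 [ 0.5   -0.265  0.078] [ 0.502 -0.268  0.078] [ 0.501 -0.267  0.078]
spin [ 0.578 -0.037  0.12 ] [ 0.579 -0.039  0.12 ] [ 0.579 -0.038  0.12 ]
spA [0.326 0.467 0.12 ] [0.327 0.465 0.12 ] [0.327 0.466 0.12 ]
spB [0.488 0.511 0.12 ] [0.486 0.505 0.12 ] [0.487 0.51  0.118]
```

View pics/c1.png

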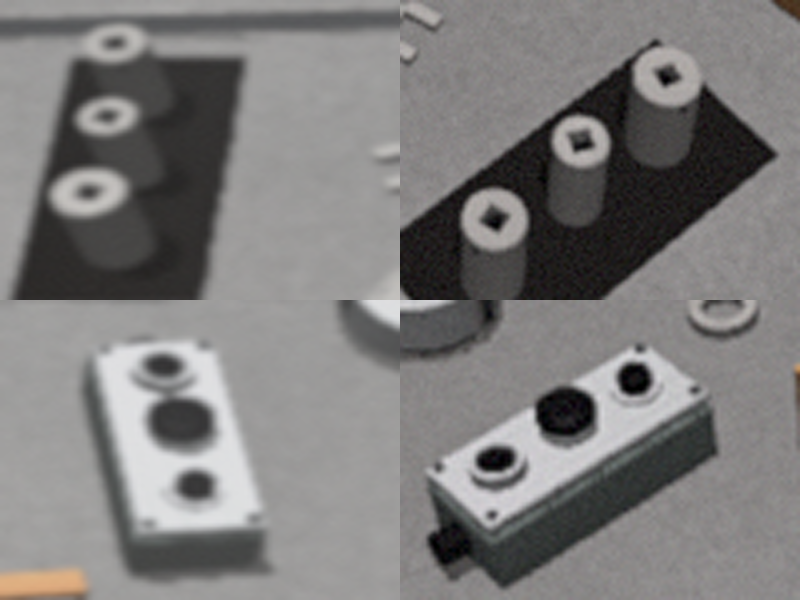

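Top left/right: three sockets at crop (115,42),(107,116),(90,190) scene; bottom: station with collar (start) at the near-robot end (162,365), mushroom (182,420), plain lock (195,483). Start is at −x, lock at +x as expected. Moving over the station.

send_rows(
  steps=[
    [0,[0,0,0],-0.9],
    [0,[0,0,0],-0.9],
    [0,[0,0,0],-0.9],
    [0,[0,0,0],-0.88],
    [0,[-0.065,-0.15,0],0],
    [0,[-0.065,-0.15,0],0],
    [0,[-0.065,-0.15,0],0],
    [0,[-0.065,-0.15,0],0],
    [0,[-0.065,-0.15,0],0],
    [0,[-0.065,-0.15,0],0],
    [0,[-0.065,-0.15,0],0],
    [0,[-0.065,-0.15,0],0],
    [0,[0,0,0],0],
  ],
)

```text
time_s: 1.45
tool_pos: [0.403, 0.2855, 0.2312]
tcp_rot: [[-1.0, 0.008, 0.001], [0.008, 1.0, -0.002], [-0.001, -0.002, -1.0]]
force: [-1.0, -0.3, -0.3]
finger_gap: -0.001
finger_force: 0.0
```

```bash
python3 - <<'E'
from h import *
o=monitor.get_obs(); print(o['time_s'],o['tool_pos'],o['tcp_rot'].round(3),o['qpos'],o['force'])
w=viewer.camera_info('wrist'); cv2.imwrite('pics/w1.png',viewer.grab_frame('wrist')); print(w)
for n,X in [('start',[.413,.291,.074]),('stop',[.47,.293,.084]),('lock',[.525,.297,.075])]: print(n,px(w,X))
E
```

```text
1.45 [0.40302816 0.28546933 0.23123775] [[-1.     0.008  0.001]
 [ 0.008  1.    -0.002]
 [-0.001 -0.002 -1.   ]] [-3.96676093e+01  1.17501505e+01  4.39867545e-01  1.13293532e+02
  5.68027944e-02  5.50148824e+01  5.02526704e+01] [-0.99556812 -0.33183704 -0.28329021]
{'vertical_fov': 66.41798334731469, 'cx': 325.306796110908, 'cy': 242.76003095371388, 'R': array([[ 0.00844269,  0.99995874, -0.00335166],
       [ 0.9606813 , -0.00718074,  0.27756058],
       [ 0.27752507, -0.00556323, -0.96070229]]), 't': array([-0.28795909, -0.42088708,  0.2687524 ])}
start [332.70380322 236.06156797]
stop [335.39115853 302.74803945]
lock [339.51995853 352.67514375]
```

View pics/w1.png

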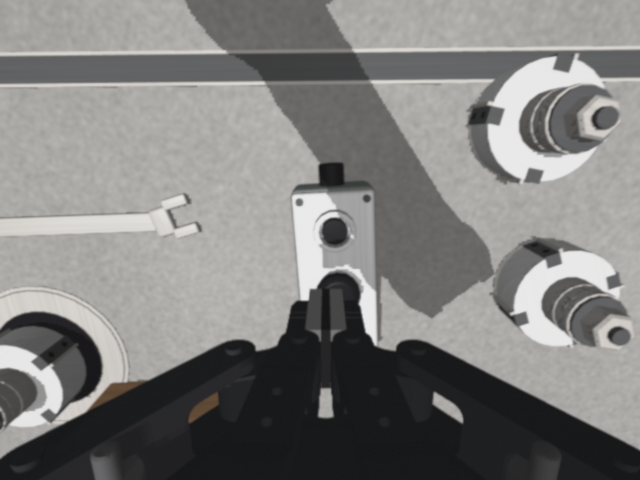

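send_rows(
  steps=[
    [0,[-0.061,0.011,0.1],0],
    [0,[-0.061,0.011,0.1],0],
    [0,[-0.061,0.011,0.1],0],
    [0,[-0.061,0.011,0.1],0],
    [0,[0,0,0.13],0],
    [0,[0,0,0.02],0],
    [0,[0,0,0.02],0],
    [0,[0,0,0.02],0],
    [0,[0,0,0.02],0],
    [0,[0,0,0],0],
  ],
  newtons=60,
)

```text
time_s: 2.5
tool_pos: [0.4618, 0.3034, 0.0798]
tcp_rot: [[-1.0, -0.001, 0.001], [-0.001, 1.0, 0.002], [-0.001, 0.002, -1.0]]
force: [-1.6, 1.3, 3.3]
finger_gap: -0.002
finger_force: 1.9
```

send_rows(
  steps=[
    [0,[0,0,0.01],0],
    [0,[0,0,0.006],0],
    [0,[0,0,0],0],
    [0,[0,0,0],0],
  ],
)

```text
time_s: 2.9
tool_pos: [0.4619, 0.3035, 0.0778]
tcp_rot: [[-1.0, -0.001, 0.002], [-0.001, 1.0, 0.002], [-0.002, 0.002, -1.0]]
force: [-5.2, -0.7, 21.1]
finger_gap: 0.001
finger_force: 10.4
```

send_rows(
  steps=[
    [0,[0,0,-0.06],0],
    [0,[0,0,-0.06],0],
    [0,[-0.076,-0.004,0],0],
    [0,[-0.076,-0.005,0],0],
    [0,[-0.076,-0.005,0],0],
    [0,[0,0,0.04],0],
    [0,[0,0,0.04],0],
    [0,[0,0,0.02],0],
    [0,[0,0,0.02],0],
    [0,[0,0,0.02],0],
    [0,[0,0,0],0],
  ],
)

```text
time_s: 4.0
tool_pos: [0.5173, 0.2989, 0.0696]
tcp_rot: [[-1.0, -0.001, -0.002], [-0.001, 1.0, -0.001], [0.002, -0.001, -1.0]]
force: [-4.3, -1.0, 4.0]
finger_gap: -0.003
finger_force: 2.3
```

send_rows(
  steps=[
    [0,[0,0,0.01],0],
    [0,[0,0,0.004],0],
    [0,[0,0,0],0],
    [0,[0,0,0],0],
  ],
)

```text
time_s: 4.4
tool_pos: [0.5176, 0.2991, 0.0688]
tcp_rot: [[-1.0, -0.001, -0.001], [-0.001, 1.0, -0.0], [0.001, -0.0, -1.0]]
force: [-8.0, -3.7, 21.9]
finger_gap: -0.002
finger_force: 10.6
```

send_rows(
  steps=[
    [0,[0,0,-0.1],0],
    [0,[0,0,-0.16],0],
    [40,[0,0,-0.16],0],
    [85,[-0.039,-0.15,0],0],
    [85,[-0.039,-0.15,0],0],
    [85,[-0.039,-0.15,0],0],
    [85,[-0.039,-0.15,0],0],
    [85,[-0.039,-0.15,0],0],
    [85,[-0.039,-0.15,0],0],
    [85,[-0.039,-0.15,0],0],
    [85,[-0.039,-0.15,0],0],
    [85,[-0.038,-0.148,0],0],
    [85,[0,0,0],0],
    [85,[0,0,0],0],
  ],
)

```text
time_s: 5.8
tool_pos: [0.6062, -0.0389, 0.1711]
tcp_rot: [[-1.0, 0.001, 0.0], [0.001, 1.0, 0.0], [-0.0, 0.0, -1.0]]
force: [0.3, 1.6, 0.2]
finger_gap: 0.997
finger_force: 0.0
```

```bash
python3 - <<'E'
from h import *
o=monitor.get_obs(); print(o['time_s'],o['tool_pos'],o['tcp_rot'].round(3),o['force'])
w=viewer.camera_info('wrist'); im=viewer.grab_frame('wrist'); cv2.imwrite('pics/w2.png',im); np.save('w2.npy',w)
p=px(w,[.579,-.038,.114]); print(p)
x,y=int(p[0])-60,int(p[1])-60
a=cv2.imread('pics/w1.png')
R=lambda i:cv2.resize(i,(400,300),interpolation=cv2.INTER_CUBIC)
x=max(0,x);y=max(0,y);print(x,y)
L=cv2.resize(im[y:y+120,x:x+120],(600,600),interpolation=cv2.INTER_CUBIC)
c=lambda u,v:cv2.resize(a[v:v+50,u:u+50],(200,200),interpolation=cv2.INTER_CUBIC)
cv2.imwrite('pics/c2.png',np.hstack([L,np.vstack([c(575,92),c(590,308),cv2.resize(im,(200,200))])]))
E
```

```text
5.8 [ 0.60620039 -0.03893804  0.17107537] [[-1.     0.001  0.   ]
 [ 0.001  1.     0.   ]
 [-0.     0.    -1.   ]] [0.29989775 1.57411858 0.21317247]
[327.22006902 218.45798265]
267 158
```

View pics/c2.png

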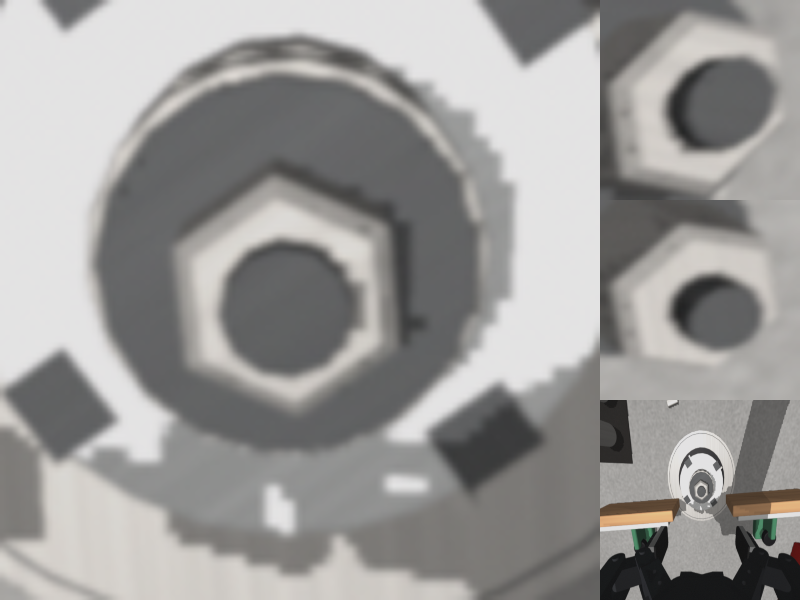

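Centre nut (crop, 5×): outer corners (275,175),(390,222),(397,345),(295,412),(185,365),(175,240); it looks smaller than the two spare nuts. I'll try the small socket first, then move up in size if needed.

send_rows(
  steps=[
    [85,[0.072,-0.13,-0.029],0],
    [85,[0.072,-0.13,-0.029],0],
    [85,[0.072,-0.13,-0.029],0],
    [85,[0.072,-0.13,-0.029],0],
    [85,[0.072,-0.13,-0.029],0],
    [85,[0.072,-0.13,-0.029],0],
    [85,[0.072,-0.13,-0.029],0],
    [85,[0,0,0],0],
    [85,[0,0,0],0],
  ],
)

```text
time_s: 6.75
tool_pos: [0.4808, -0.2646, 0.2223]
tcp_rot: [[-1.0, -0.002, 0.001], [-0.002, 1.0, 0.001], [-0.001, 0.001, -1.0]]
force: [-0.8, 0.0, 0.5]
finger_gap: 0.995
finger_force: 0.0
```

```bash
python3 - <<'E'
from h import *
w=np.load('w2.npy',allow_pickle=True).item()
q=lambda U,V:(267+(U+.5)/5-.5,158+(V+.5)/5-.5)
C=[(275,175),(390,222),(397,345),(295,412),(185,365),(175,240)]
P=np.array([pt(w,*q(*c),.111) for c in C])
m=P.mean(0); print('nut',m.round(4)); d=P-m
print('thread',pt(w,*q(290,307),.12).round(4))
a=np.degrees(np.arctan2(d[:,1],d[:,0])); print(a.round(1),(a%60).round(1),np.linalg.norm(d[:,:2],axis=1)*1e3)
o=monitor.get_obs(); print(o['time_s'],o['tool_pos'],o['tcp_rot'].round(3))
w=viewer.camera_info('wrist'); im=viewer.grab_frame('wrist'); cv2.imwrite('pics/w3.png',im); np.save('w3.npy',w)
L=[]
for X in [[.358,-.269,.078],[.429,-.267,.078],[.5,-.267,.078]]:
    p=px(w,X); x,y=max(0,int(p[0])-40),max(0,int(p[1])-50); print(p,x,y)
    L.append(cv2.resize(im[y:y+120,x:x+80][:120],(264,396),interpolation=cv2.INTER_CUBIC) if 0 else cv2.resize(im[y:y+100,x:x+80],(266,333),interpolation=cv2.INTER_CUBIC))
cv2.imwrite('pics/c3.png',np.hstack(L))
E
```

```text
nut [ 0.5785 -0.0399  0.111 ]
thread [ 0.578  -0.0394  0.12  ]
[-174.9  125.3   64.9    4.1  -54.6 -116.6] [5.1 5.3 4.9 4.1 5.4 3.4] [13.53727461 14.22532511 13.90855505 13.83409918 14.18473425 13.89368652]
6.75 [ 0.48081327 -0.26460104  0.22227288] [[-1.    -0.002  0.001]
 [-0.002  1.     0.001]
 [-0.001  0.001 -1.   ]]
[319.64846239  60.90526398] 279 10
[322.52615756 162.63354833] 282 112
[322.58882308 251.01780151] 282 201
```

View pics/c3.png

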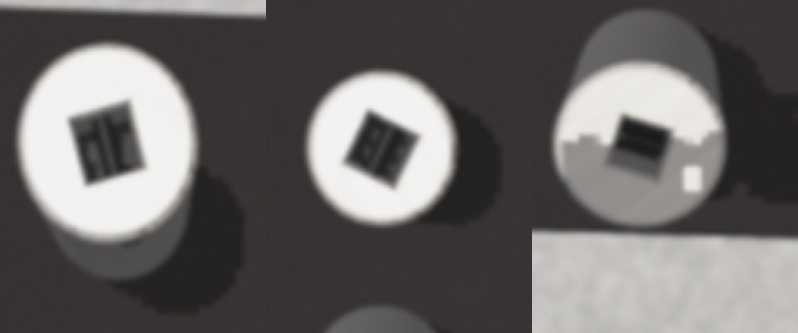

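Left to right: robot-side socket (38 mm by scale: middle), centre socket (148 px wide: small), far socket (large). Square-hole corners read: small (371,110),(420,135),(397,188),(345,162).

```bash
python3 - <<'E'
from h import *
w=np.load('w3.npy',allow_pickle=True).item()
for n,ox,(x,y),(cu,cv_),wd,C in [('mid',0,(279,10),(107,142),178,[(70,118),(130,100),(145,170),(85,185)]),('small',266,(282,112),(381,147.5),148,[(371,110),(420,135),(397,188),(345,162)]),('large',532,(282,201),(640,144),170,[(622,115),(671,128),(658,182),(607,165)])]:
    q=lambda U,V:(x+(U-ox+.5)/3.325-.5,y+(V+.5)/3.33-.5)
    c=pt(w,*q(cu,cv_),.078); P=np.array([pt(w,*q(*k),.078) for k in C]); d=P-P.mean(0)
    a=np.degrees(np.arctan2(d[:,1],d[:,0])); D=np.linalg.norm(pt(w,*q(cu-wd/2,cv_),.078)-pt(w,*q(cu+wd/2,cv_),.078))*1e3
    print(n,c.round(4),'hole',P.mean(0).round(4),'dia',D.round(1),'yaw+45 mod 90',((a)%90).round(1),'yaw mod30',np.round((a-45)%30,1), np.linalg.norm(d,axis=1)*1e3)
E
```

```text
mid [ 0.3525 -0.2752  0.078 ] hole [ 0.3527 -0.2751  0.078 ] dia 37.9 yaw+45 mod 90 [58.3 59.8 57.3 58.7] yaw mod30 [13.3 14.8 12.3 13.7] [9.2915609  9.61837696 9.49130292 9.45080414]
small [ 0.424  -0.2718  0.078 ] hole [ 0.4243 -0.2713  0.078 ] dia 34.0 yaw+45 mod 90 [17.7 20.3 19.6 18.4] yaw mod30 [2.7 5.3 4.6 3.4] [9.04479222 8.98155535 9.33923479 9.29548482]
large [ 0.4939 -0.2739  0.078 ] hole [ 0.4949 -0.274   0.078 ] dia 41.7 yaw+45 mod 90 [26.9 33.  27.1 29. ] yaw mod30 [11.9 18.  12.1 14. ] [9.29095996 9.22114825 9.92964544 9.20054123]
```

send_rows(
  steps=[
    [85,[0.0757,-0.0095,0.08],0],
    [85,[0.0757,-0.0095,0.08],0],
    [85,[0.0757,-0.0095,0.08],0],
    [85,[0,0,0.14],0],
    [85,[0,0,0.14],0],
    [85,[0,0,0.14],0],
    [85,[0,0,0.1],0],
    [85,[0,0,0],0],
    [85,[0,0,0],0],
  ],
)

```text
time_s: 7.7
tool_pos: [0.4244, -0.2714, 0.032]
tcp_rot: [[-1.0, -0.003, -0.001], [-0.003, 1.0, 0.001], [0.001, 0.001, -1.0]]
force: [0.3, -0.2, -0.4]
finger_gap: 0.996
finger_force: 0.0
```

send_rows(
  steps=[
    [20,[0,0,0],0],
    [20,[0,0,0],0],
    [20,[0,0,0],0],
    [20,[0,0,0],0],
    [20,[0,0,0],0],
    [20,[0,0,0],0],
    [20,[0,0,0],0],
  ],
  newtons=60,
)

```text
time_s: 8.4
tool_pos: [0.4243, -0.2734, 0.0331]
tcp_rot: [[-1.0, -0.001, 0.002], [-0.001, 1.0, -0.001], [-0.002, -0.001, -1.0]]
force: [-1.1, 0.7, 7.2]
finger_gap: 0.384
finger_force: 59.0
```

send_rows(
  steps=[
    [20,[0,0,-0.06],0],
    [20,[0,0,-0.12],0],
    [20,[0,0,-0.14],0],
    [20,[0,0,-0.14],0],
    [20,[0,0,-0.12],0],
    [20,[-0.088,0.1325,0],0],
    [20,[-0.088,0.1325,0],0],
    [20,[-0.088,0.1325,0],0],
    [20,[-0.088,0.1325,0],0],
    [20,[-0.088,0.1325,0],0],
    [20,[-0.088,0.1325,0],0],
    [20,[-0.088,0.1325,0],0],
    [20,[0,0,0],0],
    [20,[0,0,0],0],
  ],
)

```text
time_s: 9.8
tool_pos: [0.5769, -0.0399, 0.1762]
tcp_rot: [[-1.0, -0.003, -0.002], [-0.003, 1.0, -0.0], [0.002, -0.0, -1.0]]
force: [-0.3, -0.4, -2.2]
finger_gap: 0.387
finger_force: 60.3
```

```bash
python3 - <<'E'
from h import *
o=monitor.get_obs(); print(o['time_s'],o['tool_pos'],o['tcp_rot'].round(3),o['force'],o['finger_gap'])
im=viewer.grab_frame('wrist'); s=viewer.grab_frame('scene'); d=viewer.grab_frame('side')
si=viewer.camera_info('scene'); di=viewer.camera_info('side')
p=px(si,[.578,-.0395,.14]).astype(int); q=px(di,[.578,-.0395,.14]).astype(int); print(p,q)
c=lambda i,p,W:cv2.resize(i[p[1]-W//2:p[1]+W//2,p[0]-W//2:p[0]+W//2],(400,400),interpolation=cv2.INTER_CUBIC)
cv2.imwrite('pics/c4.png',np.vstack([np.hstack([c(s,p,80),c(d,q,80)]),np.hstack([cv2.resize(im,(266,200)),np.zeros((200,534,3),np.uint8)])]))
E
```

```text
9.8 [ 0.57692382 -0.03987624  0.17618632] [[-1.    -0.003 -0.002]
 [-0.003  1.    -0.   ]
 [ 0.002 -0.    -1.   ]] [-0.2806501  -0.41415478 -2.17650692] 0.38682795903721323
[278 235] [346 252]
```

View pics/c4.png

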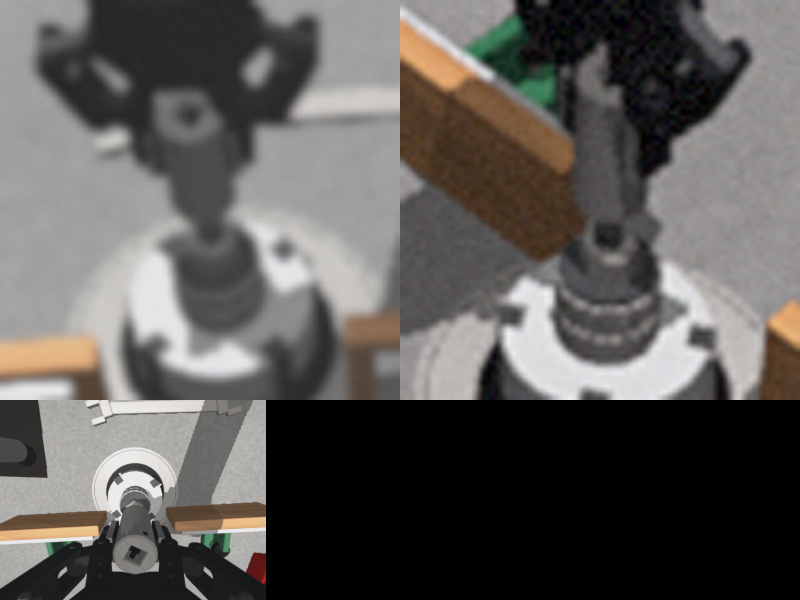

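Socket hangs upright over the nut in both views; wrist view shows its top clearly. Lowering gently.

send_rows(
  steps=[
    [20,[-0.006,0,0.04],0],
    [20,[0,0,0.05],0],
    [20,[0,0,0.04],0],
    [20,[0,0,0.012],0],
    [20,[0,0,0.012],0],
    [20,[0,0,0.012],0],
    [20,[0,0,0],0],
  ],
)

```text
time_s: 10.65
tool_pos: [0.5788, -0.0409, 0.1353]
tcp_rot: [[-1.0, -0.001, -0.0], [-0.001, 1.0, -0.0], [0.0, -0.0, -1.0]]
force: [-0.1, -0.2, -3.2]
finger_gap: 0.38
finger_force: 60.3
```

send_rows(
  steps=[
    [20,[0,0,0.012],0],
    [20,[0,0,0.012],0],
    [20,[0,0,0.012],0],
    [20,[0,0,0.006],0],
    [20,[0,0,0],0],
    [20,[0,0,0],0],
  ],
)

```text
time_s: 11.25
tool_pos: [0.5791, -0.0408, 0.1261]
tcp_rot: [[-1.0, -0.001, 0.0], [-0.001, 1.0, 0.0], [-0.0, 0.0, -1.0]]
force: [-3.5, 1.2, 5.2]
finger_gap: 0.382
finger_force: 61.2
```

send_rows(
  steps=[
    [20,[0,0,0.008],0],
    [20,[0,0,0],0],
    [20,[0,0,0],0],
    [20,[0,0,0],0],
  ],
)

```text
time_s: 11.65
tool_pos: [0.5794, -0.0408, 0.1259]
tcp_rot: [[-1.0, -0.001, 0.001], [-0.001, 1.0, 0.0], [-0.001, 0.0, -1.0]]
force: [-6.7, 0.8, 16.9]
finger_gap: 0.383
finger_force: 62.5
```

```bash
python3 - <<'E'
from h import *
s=viewer.grab_frame('scene'); d=viewer.grab_frame('side')
c=lambda i,x,y,W:cv2.resize(i[y-W*3//8:y+W*3//8,x-W//2:x+W//2],(400,300),interpolation=cv2.INTER_CUBIC)
cv2.imwrite('pics/c5.png',np.vstack([np.hstack([c(s,278,235,80),c(d,346,262,80)]),np.hstack([c(s,270,235,340),c(d,330,290,360)])]))
E
```

```text
(no output)
```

View pics/c5.png

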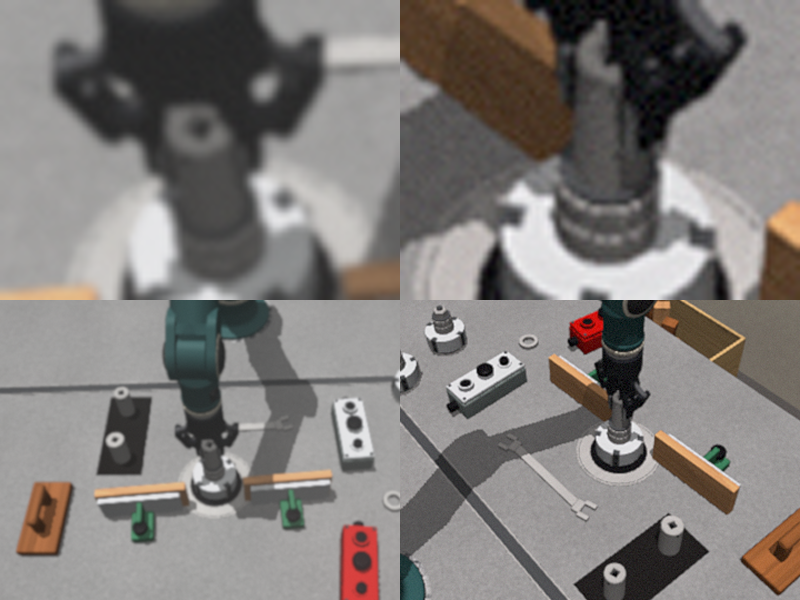

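Both views show the small socket upright with its mouth on the washer (side crop about (605,190)). The other two sockets stand on the mat and nothing else has moved. It stops firmly at the expected height for fully home: 17 N with no further travel.

```bash
python3 -c "
from rig import ticket
print(ticket.hand_in())"
```

```text
the job is handed in; nothing more can be done
None
```

Job handed in: I pressed stop fully and released it, then spindle-lock, without touching start; the small socket, the first tried, went fully down over the nut and is still gripped there upright, with the other two sockets left standing on the mat.

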